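# Open the touch-latch vial cabinet

## Task

Open the wider of the two small white cabinets, using the fingertips only: gently press its handle-less door (a small round mark near the free edge shows where) until the push catch lets go, let the door spring ajar by itself, then reach behind its free edge with a finger and push it wide open, about square to the cabinet front or farther. Leave the narrower cabinet shut, and do not lift, carry or shove any of the loose things.

Things in the scene. Friction and masses are not known exactly. Their poses are not given: they have to be found in the camera images.
- wide_cabinet: fixed white cabinet, 175 mm wide (y), 120 deep (x), 130 high; origin: centre of its underside, on the worktop; front looks along its -x. One plain grey handle-less door, covering its whole front (7 mm gap behind it), 17 to 130 mm above the worktop, 10 mm thick; hinged upright at the left end (+y), free edge at the right (-y). The cabinet to open.
- wide_door (a joint): angle in rad: 0 shut, positive opens towards the robot (clockwise from above), to 1.75; negative pressed in. Pressed 4 mm in at the mark (-0.024, some 3 N; stop at 6 mm) the catch lets go; as the finger backs off a spring pushes the door out to about 0.7 rad, where it stays. Beyond, it swings with light friction and stays where left. It does not latch again.
- wide_push (a point): centre of the small round steel mark (18 mm) on the front face of the wide cabinet's door: where to press. 153 mm from the hinge axis, 22 mm from the free edge, 95 mm above the worktop. It moves with the door.
- wide_hinge (a point): hinge axis of the wide door, on the plane of the front face, 70 mm above the worktop; axes as the cabinet's. The inner face lies 10 mm behind the plane through this axis.
- narrow_cabinet: fixed white cabinet, 120 mm wide (y), 120 deep (x), 130 high; origin: centre of its underside, on the worktop; front looks along its -x. One plain grey handle-less door, covering its whole front (7 mm gap behind it), 17 to 130 mm above the worktop, 10 mm thick; hinged upright at the left end (+y), free edge at the right (-y). Its door has the same push catch. Leave it shut.
- narrow_door (a joint): door angle of the narrow cabinet in rad, 0 shut; must stay shut
- dropper_bottle: amber dropper bottle 38 mm across, 107 mm tall, standing between the two cabinets; loose bystander, origin at the centre of its underside
- vial_b: glass vial, 23 mm across, 50 mm tall; loose bystander, origin at the centre of its underside
- vial_c: glass vial, 23 mm across, 55 mm tall; loose bystander, origin at the centre of its underside
- petri_dish: closed petri dish, 62 mm across, 14 mm high; loose bystander, origin at the centre of its underside
- wash_bottle: squeeze bottle with a bent spout, body 63 mm across, 166 mm tall, at the far left; loose bystander, origin at the centre of its underside
- tape_roll: tape roll, 74 mm across, 19 mm high, lying on top of the narrow cabinet; loose bystander, origin at the centre of its underside
- canister: screw canister, 42 mm across, 66 mm tall, at the far right; loose bystander, origin at the centre of its underside

How it is judged:
By the outcome, as a careful person would: the job done as asked, in the order asked, and still so for the second after the job is handed in, with the robot touching nothing.
It also fails if it takes over 45 s, if anything falls off the work surface, if the arm or the gripper's body presses on something with over 40 N, if the wrist force passes 120 N, or if a joint passes its speed limit or range.

## Robot

A 6-joint arm with a two-finger parallel gripper is mounted at the origin on a cart in front of the work surface, level with it; the furniture and walls round the work are solid. World frame = base frame: x ahead of the robot, y to its left, z up, the work surface at z = 0. Lengths are in mm, angles in degrees, forces in N, time in s.
With the tool pointing down it reaches from about 350 to 850 mm from the base axis. Payload 8.1 kg.
Tool frame: the origin (TCP) lies at the very end of the fingers, on their centre line; the grasp point (between the pads) lies 19 mm behind it; z points along the fingers, y is the line along which they close (so a half turn about z gives the same grasp; the last joint's range is limited). The gripper opens to 85 mm and grips with 20 to 120 N. Pads are 22 mm wide; open, the fingers measure 114 mm over their backs; the gripper's body (76 mm by 85 mm) begins 54 mm behind the grasp point. The pads swing forward as they close: fully open they stand 13 mm farther back than shut.
Start: joints at [-72.387, 7.471, 85.268, -0, 87.261, -4.893], TCP at [229.686, -554.301, 231.292] pointing down, gripper open.
Joint ranges: [-169.43, 169.43], [-51.17, 129.36], [1.28, 143.12], [-76.62, 256.62], [0, 156.53], [-152.29, 152.29]. Speed limits (degrees/s): [136.94, 136.94, 159.86, 180, 180, 180].

## Interface

Orientations are given as [roll, pitch, yaw] about the fixed x, y, z axes, in that order (R = Rz(yaw) Ry(pitch) Rx(roll)).
In Python, from bench import * gives the robot as it stands.
- The arm moves only by the tool play_rows, never from a script. Its argument "increments" is a list of rows, each a list of 3 entries, a list of its own where there are three numbers: the gripper's target within -1 to 1 (fully open at 1, half-way at 0, shut at -1), then the shift along the tool's x, y, z in mm, then the turn about the tool's z in rad. A call has 1 to 12 rows; each row shifts and turns the commanded pose from where the row before left it, along the tool's axes as they then stand; what a row does not reach is not made up. A row lasts 1/12 s, in which the tool goes at most 41.7 mm and 7.16 degrees, less where a joint would pass 70% of its speed; a pose out of reach is approached as far as the arm can. A call is refused whole if a number of a shift passes 41.7 or a number of a turn 0.125, either way. A call with a gripper value outside its range is refused whole. The fingers move at their own pace and stop on an object; "force" is the grip in N (left out, the last holds). Time passes only in rows, so rows that do not move let the fingers close. It gives the time, the measured TCP pose, the force, the opening and the grip force at its end, in the units of the state.
- sense(): the state, without advancing time (a new reading comes with each control period).
- snapshot(name): name is "side" or "top" or "wrist"; returns a dict with "color" (384x512x3 uint8, red, green, blue), "intrinsics" (3x3 intrinsics, pixels), "world_from_camera" (4x4, takes a point from camera to world coordinates). Camera axes: x right, y down, z forward; pixel columns grow to the right and rows downward; lengths in mm; the calibration is good to about 2 mm. A picture is of the moment at which its call begins. There is no depth.
- hand_in(): hands the job in; it is judged then, once.
Trained networks look in a picture, given as the dict that the camera call returned (one of the last four; its "shot" number tells which), for a name from the list of things; names that differ only in an ending like _2 or _b are one class to them, and where a whole thing is asked for, a point or a joint stands for the part that bears it (a point fixed in the world has none). Each returns a list of dicts, best first, with "p" (0 to 1); they miss things now and then, are a little off and sometimes report something else, mostly with a low value. They report only what shows in the picture. A call takes as long as a camera call.
- find_in(query, picture): "xyz" ([x, y, z] in mm, in the coordinates of the camera as it stood for that picture, good to about 4 mm: the middle of the surface that is visible of it).
- regions_of(query, picture): "mask" (384x512 bool, what is visible of it).
- pinpoint(query, picture): "xyz" ([x, y, z] in mm, in the coordinates of the camera as it stood for that picture, good to about 4 mm: a listed point, or the origin of a listed thing).
The state is a dict: "time": time; "joint_pos": joint angles; "qd": joint speeds; "joint_efforts": joint torques, N m; "tool_pos": TCP position; "tcp_rot": TCP orientation; "ft_force": force on the tool from outside, world axes, zero at the start; "wrist_torque": the same for the moment, N m; "finger_gap": finger opening in mm; "grip_force": force on a finger pad.
Only numpy, scipy, OpenCV 4.12 (cv2) and the standard library are available. Lean on these libraries where they do the work, as an engineer would, in place of code of your own. Each camera call takes 0.05 s, during which the arm holds its last target. There are 200 camera calls.

## Working session

There is one attempt and no reset: what is moved stays moved. The work goes in short steps, Python scripts to look and compute and a tool call to move; the robot and the scene stay as the last step left them, time stands still between calls to the robot, and variables do not carry over. Pictures are saved under pics/ and viewed, at most 10 in all, crops included, and the job is handed in when it is done.

Besides the shell and the picture viewer there is one more tool, called by a JSON object that holds its "op" and its "data". play_rows: Moves the arm, as the interface text tells. Its arguments: {"type":"object","properties":{"increments":{"type":"array","items":{"type":"array"}},"force":{"type":"number"}},"required":["increments"]}

```bash
mkdir -p pics && cat > h.py <<'E'
from bench import *
import numpy as np, cv2
def W(p,xyz):
    T=np.array(p["world_from_camera"]); return (T@np.r_[xyz,1])[:3].round(1)
def save(p,n): cv2.imwrite(f"pics/{n}.png",np.array(p["color"])[:,:,::-1])
E
python3 - <<'E'
from h import *
s=sense(); print(s["time"],s["tool_pos"],s["tcp_rot"],s["finger_gap"])
a={}
for c in ("side","top"):
    p=snapshot(c); save(p,c+"0")
    a[c]=p["color"]
    print(c,np.array(p["world_from_camera"])[:3,3].round())
    for q in ("wide_push","wide_hinge","wide_cabinet","narrow_cabinet","dropper_bottle","vial_b","petri_dish","wash_bottle","tape_roll","canister"):
        print(q,[(W(p,d["xyz"]).tolist(),round(d["p"],2)) for d in pinpoint(q,p)[:3]])
cv2.imwrite("pics/both0.png",cv2.resize(np.vstack([a["side"],a["top"]])[:,:,::-1],(400,600)) )
E
```

```text
0.0 [ 229.50967302 -553.77449763  230.23109114] [-1.79896556e+02 -9.46102369e-03  2.25053984e+01] 85.37750341296936
side [1237.  631.  566.]
wide_push [([594.5, -334.3, 95.1], 0.57), ([574.5, -183.7, 69.9], 0.26)]
wide_hinge [([575.5, -179.1, 66.6], 0.9)]
wide_cabinet [([642.1, -256.6, 2.3], 0.61)]
narrow_cabinet [([610.9, 191.2, 2.1], 0.9)]
dropper_bottle [([659.1, -10.7, -1.7], 0.72)]
vial_b [([373.3, 47.3, 0.7], 0.64), ([364.8, -2.5, 2.6], 0.63)]
petri_dish [([610.2, 193.3, 4.2], 0.74)]
wash_bottle [([697.9, 411.8, -2.9], 0.6)]
tape_roll [([622.9, 187.8, 129.9], 0.8)]
canister [([644.4, -260.7, 2.9], 0.6)]
top [ 330.  -11. 1221.]
wide_push [([595.2, -334.2, 99.4], 0.93), ([369.4, 46.7, -4.2], 0.67)]
wide_hinge [([570.1, -180.5, 73.3], 0.91)]
wide_cabinet [([642.0, -257.8, -0.7], 0.76)]
narrow_cabinet [([612.5, 192.8, 1.4], 0.97)]
dropper_bottle [([623.7, 181.5, 130.0], 0.53), ([656.5, -13.6, 0.7], 0.46)]
vial_b [([364.9, -5.0, -1.4], 0.61), ([369.0, 46.9, -4.9], 0.57)]
petri_dish [([455.0, 24.8, 3.4], 0.85)]
wash_bottle [([700.4, 408.4, -1.7], 0.67)]
tape_roll [([643.5, -260.0, 0.7], 0.52)]
canister [([632.3, -436.1, 5.1], 0.54)]
```

View pics/top0.png

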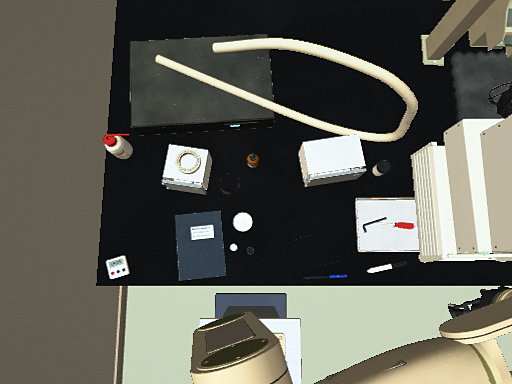

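View pics/side0.png

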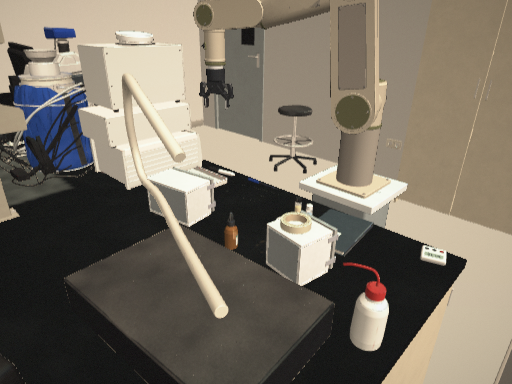

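The top view shows the wide cabinet at about (333,160), its door facing down the picture towards the robot. The canister is at (381,168), tall equipment starts at column 413 on the right, and the vials and dish are near (240,235), clear of the door's swing. The side view agrees with this. Next I'll check the frames and the clearance to the equipment.

```bash
cat >> h.py <<'E'
def P(p,X):
    T=np.linalg.inv(np.array(p["world_from_camera"])); c=(T@np.r_[X,1])[:3]; u=np.array(p["intrinsics"])@c; return (u[:2]/u[2]).round(0)
E
python3 - <<'E'
from h import *
t=snapshot("top"); w=snapshot("wrist"); s=snapshot("side")
print("tcp",P(t,[230,-554,231]),P(s,[230,-554,231]))
for X in ([595,-334,95],[572,-180,70],[642,-257,0],[632,-436,0],[500,-450,0],[500,-500,0],[500,-500,200],[400,-500,0],[545,-400,160]): print(X,P(t,X),P(s,X))
print(np.array(t["world_from_camera"]).round(2))
img=np.hstack([cv2.resize(t["color"][100:300,270:512],(484,400)),cv2.resize(w["color"],(300,225))[:400] if 0 else np.vstack([cv2.resize(w["color"],(300,225)),np.zeros((175,300,3),np.uint8)])])
cv2.imwrite("pics/b.png",img[:,:,::-1])
for q in ("vial_c","canister","petri_dish"):
  print(q,[(W(t,d["xyz"]).tolist(),round(d["p"],2)) for d in find_in(q,t)[:3]])
E
```

```text
tcp [461. 300.] [217. 111.]
[595, -334, 95] [356. 175.] [178. 177.]
[572, -180, 70] [306. 183.] [213. 196.]
[642, -257, 0] [325. 167.] [182. 214.]
[632, -436, 0] [378. 170.] [155. 196.]
[500, -450, 0] [384. 209.] [183. 185.]
[500, -500, 0] [399. 209.] [175. 181.]
[500, -500, 200] [427. 199.] [171. 132.]
[400, -500, 0] [401. 239.] [196. 175.]
[545, -400, 160] [385. 186.] [178. 151.]
[[ 0.00000e+00 -9.80000e-01  1.70000e-01  3.30170e+02]
 [-1.00000e+00 -0.00000e+00 -1.00000e-02 -1.08400e+01]
 [ 1.00000e-02 -1.70000e-01 -9.80000e-01  1.22109e+03]
 [ 0.00000e+00  0.00000e+00  0.00000e+00  1.00000e+00]]
vial_c [([369.2, 44.3, 46.4], 0.47), ([359.9, -3.2, 55.4], 0.42)]
canister [([626.7, -427.3, 67.7], 0.56)]
petri_dish [([453.6, 19.9, 14.6], 0.56)]
```

View pics/b.png

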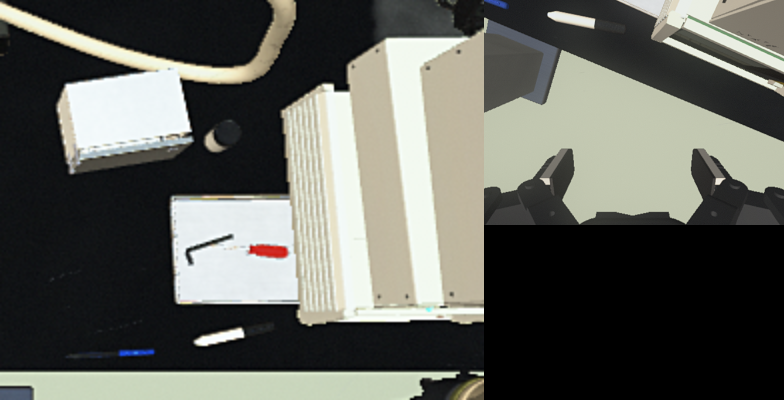

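The projections agree with the network estimates. In the picture the mark sits at about (356,175), the canister is beyond the free edge, and the equipment stays at y < -500. That puts the cabinet yaw at about 8.3°. I'll shut the gripper, turn the tool to match, and go to a point in front of the mark.

{"op": "play_rows", "data": {"increments": [[-1,[0,0,0],0.124],[-1,[0,0,0],0.124],[-1,[0,-33,0],0],[-1,[0,-33,0],0],[-1,[0,-33,0],0],[-1,[0,-33,0],0],[-1,[0,-33,0],0],[-1,[34,0,0],0],[-1,[34,0,0],0],[-1,[34,0,0],0],[-1,[34,0,0],0],[-1,[34,0,0],0]], "force": 40}}

```text
time: 2.4
tool_pos: [375.7, -366.0, 231.8]
tcp_rot: [179.9, -0.0, 8.3]
ft_force: [-1.0, -1.1, 0.2]
finger_gap: -0.1
grip_force: 0.0
```

{"op": "play_rows", "data": {"increments": [[-1,[34,0,0],0],[-1,[34,0,0],0],[-1,[34,0,0],0],[-1,[34,0,0],0],[-1,[34,0,0],0],[-1,[0,0,28],0],[-1,[0,0,28],0],[-1,[0,0,28],0],[-1,[0,0,28],0],[-1,[0,0,28],0],[-1,[0,0,0],0],[-1,[0,0,0],0]]}}

```text
time: 3.4
tool_pos: [541.0, -340.9, 89.5]
tcp_rot: [-179.8, 0.2, 8.3]
ft_force: [-0.0, 0.4, 1.0]
finger_gap: -0.2
grip_force: 0.0
```

```bash
python3 - <<'E'
from h import *
s=sense(); print(s["time"],s["tool_pos"],s["tcp_rot"],s["ft_force"])
w=snapshot("wrist"); save(w,"w1")
t=snapshot("top")
for n,p in (("w",w),("t",t)):
  for q in ("wide_push","wide_hinge"): print(n,q,[(W(p,d["xyz"]).tolist(),round(d["p"],2)) for d in pinpoint(q,p)[:2]])
E
```

```text
3.4 [ 540.95212199 -340.93498601   89.48793696] [-179.8165395     0.18390269    8.29585312] [-0.01039304  0.42824157  0.97053204]
w wide_push []
w wide_hinge []
t wide_push [([592.0, -333.9, 99.3], 0.79)]
t wide_hinge [([567.2, -183.5, 72.4], 0.78)]
```

View pics/w1.png

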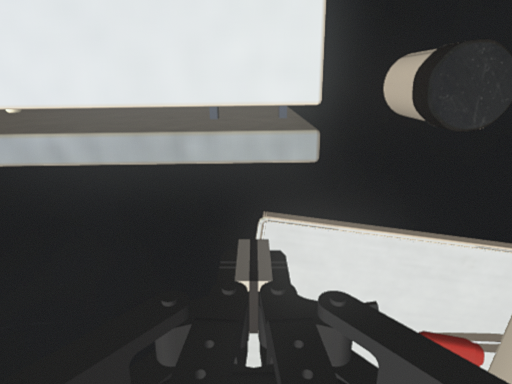

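The wrist view shows the door's top edge running nearly level (rows 160-166) with its free corner at (318,161). The fingers are centred at column 253 and the canister is off to the right. I'll work out where that corner is.

```bash
python3 - <<'E'
from h import *
w=snapshot("wrist");T=np.array(w["world_from_camera"]);K=np.array(w["intrinsics"])
def ray(u,v,z):
    d=T[:3,:3]@np.linalg.solve(K,[u,v,1]); o=T[:3,3]; return (o+d*(z-o[2])/d[2]).round(1)
c=ray(319,162,130);l=ray(2,166,130);print(c,l,ray(318,130,130))
d=(l-c)/np.linalg.norm(l-c);print(np.degrees(np.arctan2(-d[0],d[1])), "mark",c+22*d)
f=np.array([d[1],-d[0]]); R=sense()["tool_pos"][:2]; v=(c+22*d)[:2]-R
yaw=np.radians(8.3);print("tool dx,dy",v@[np.cos(yaw),np.sin(yaw)],v@[np.sin(yaw),-np.cos(yaw)])
E
```

```text
[ 599.  -356.1  130. ] [ 583.3 -257.3  130. ] [ 608.8 -353.8  130. ]
9.02919884672006 mark [ 595.5473687 -334.3726132  130.       ]
tool dx,dy 52.909844788585055 -0.6987264757390711
```

{"op": "play_rows", "data": {"increments": [[-1,[9,0,0],0],[-1,[9,0,0],0],[-1,[9,0,0],0],[-1,[6,0,0],0],[-1,[2,0,0],0],[-1,[1,0,0],0],[-1,[1,0,0],0],[-1,[0,0,0],0]]}}

```text
time: 4.42
tool_pos: [578.9, -336.5, 91.1]
tcp_rot: [-180.0, 0.0, 8.3]
ft_force: [-0.0, -0.3, -0.2]
finger_gap: -0.1
grip_force: 0.0
```

{"op": "play_rows", "data": {"increments": [[-1,[1,0,0],0],[-1,[1,0,0],0],[-1,[1,0,0],0],[-1,[1,0,0],0],[-1,[1,0,0],0],[-1,[1,0,0],0],[-1,[0,0,0],0]]}}

```text
time: 5.0
tool_pos: [584.6, -335.9, 91.3]
tcp_rot: [-180.0, 0.0, 8.3]
ft_force: [-3.3, 0.3, 1.6]
finger_gap: -0.2
grip_force: 2.0
```

{"op": "play_rows", "data": {"increments": [[-1,[1,0,0],0],[-1,[0.5,0,0],0],[-1,[0,0,0],0]]}}

```text
time: 5.25
tool_pos: [586.5, -335.6, 91.3]
tcp_rot: [180.0, -0.0, 8.3]
ft_force: [-3.1, -0.3, 1.7]
finger_gap: -0.1
grip_force: 1.4
```

{"op": "play_rows", "data": {"increments": [[-1,[0.7,0,0],0],[-1,[0,0,0],0]]}}

```text
time: 5.42
tool_pos: [587.2, -335.5, 91.3]
tcp_rot: [180.0, -0.0, 8.3]
ft_force: [-2.1, -0.6, 1.2]
finger_gap: 0.1
grip_force: 1.2
```

```bash
python3 - <<'E'
from h import *
for i in range(4):
    w=snapshot("wrist"); s=sense(); print(s["tool_pos"].round(2),s["ft_force"].round(2))
E
```

```text
[ 587.19 -335.44   91.26] [-1.65 -0.56  2.11]
[ 587.22 -335.46   91.3 ] [-1.76 -1.57  0.25]
[ 587.16 -335.46   91.28] [-2.64 -0.21  1.32]
[ 587.13 -335.47   91.28] [-1.48 -1.42  0.51]
```

The force fell from 3.3 to about 2 N while the finger kept advancing, so the catch has let go. Backing off.

{"op": "play_rows", "data": {"increments": [[-1,[-6,0,0],0],[-1,[-10,0,0],0],[-1,[-20,0,0],0],[-1,[-30,0,0],0],[-1,[-30,0,0],0],[-1,[-30,0,0],0],[-1,[-20,0,0],0],[-1,[-10,0,0],0],[-1,[0,0,0],0],[-1,[0,0,0],0]]}}

```text
time: 6.45
tool_pos: [433.2, -358.2, 91.7]
tcp_rot: [180.0, -0.1, 8.2]
ft_force: [1.0, -0.3, -0.7]
finger_gap: -0.4
grip_force: 0.0
```

```bash
python3 - <<'E'
from h import *
s=sense(); print(s["time"],s["tool_pos"],s["ft_force"])
t=snapshot("top");w=snapshot("wrist")
cv2.imwrite("pics/t2.png",np.hstack([cv2.resize(t["color"][100:260,260:460],(450,360)),cv2.resize(w["color"],(350,262))[:] if 0 else cv2.resize(w["color"],(350,360))])[:,:,::-1])
for n,p in (("w",w),("t",t)):
  for q in ("wide_push","wide_hinge"): print(n,q,[(W(p,d["xyz"]).tolist(),round(d["p"],2)) for d in pinpoint(q,p)[:2]])
E
```

```text
6.45 [ 433.22007321 -358.15141651   91.72356515] [ 0.96573443 -0.31838152 -0.67561506]
w wide_push [([489.7, -308.7, 94.5], 0.92)]
w wide_hinge []
t wide_push [([489.7, -315.6, 97.8], 0.63), ([644.5, -259.3, 7.0], 0.46)]
t wide_hinge [([574.0, -182.8, 71.5], 0.68), ([644.5, -260.1, 1.3], 0.19)]
```

View pics/t2.png

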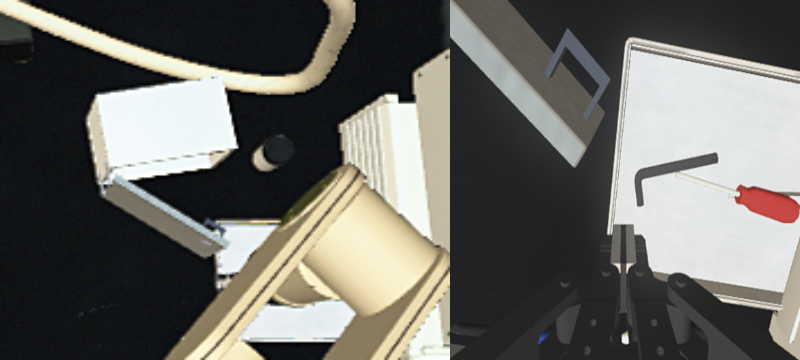

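The door sprang ajar: the mark is now near (490,-310), which matches 0.7 rad. The wrist view shows a U-shaped strike bracket on the inner side near the free edge. I'll locate it so the finger can avoid it.

```bash
python3 - <<'E'
from h import *
w=snapshot("wrist");T=np.array(w["world_from_camera"]);print(T[:3,3].round(),sense()["time"])
h=np.array([573,-181]);a=np.radians(-81.5)-0.7
d=np.array([np.cos(a),np.sin(a)]);n=np.array([-d[1],d[0]]) # n: +90 ccw = inner side
im=cv2.resize(w["color"][:,:,::-1],(800,600)).copy()
for r in range(75,176,25):
  for off,z,c in ((0,130,(0,0,255)),(10,130,(0,255,0)),(10,95,(255,0,255)),(40,95,(255,255,0))):
    u=P(w,[*(h+r*d+off*n),z])*800/512
    cv2.circle(im,tuple(int(x) for x in u),3,c,-1)
print(d,n)
cv2.imwrite("pics/w3.png",im)
E
```

```text
[ 510. -347.  234.] 6.8
[-0.52409064 -0.85166249] [ 0.85166249 -0.52409064]
```

View pics/w3.png

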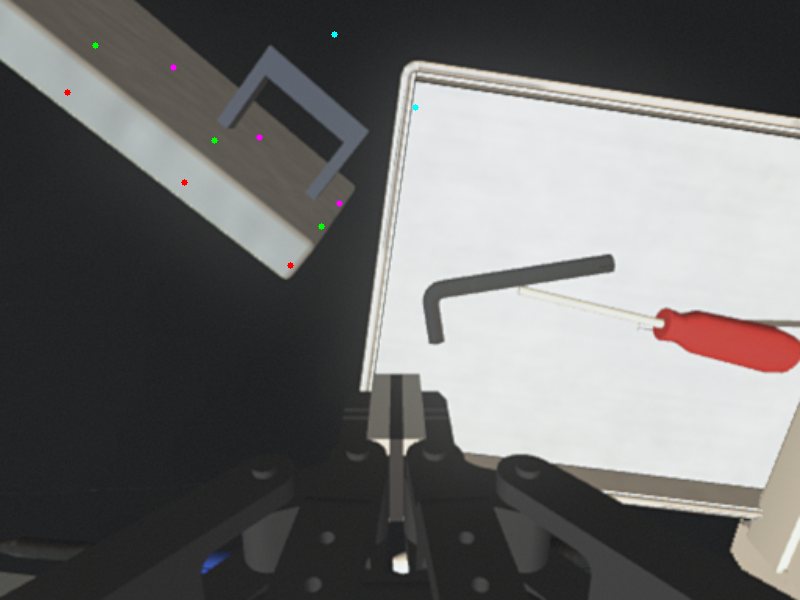

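The inner face is visible. The strike bracket spans roughly r = 150-172 mm from the hinge and sticks out about 25 mm, so I'll push at r ≈ 110-115, inside it. First I step aside, rise a little and turn the tool about 57°.

{"op": "play_rows", "data": {"increments": [[-1,[0,20,-6],0],[-1,[0,20,-6],0],[-1,[0,0,0],0.125],[-1,[0,0,0],0.125],[-1,[0,0,0],0.125],[-1,[0,0,0],0.125],[-1,[0,0,0],0.125],[-1,[0,0,0],0.125],[-1,[0,0,0],0.125],[-1,[0,0,0],0.125],[-1,[0,0,0],0],[-1,[0,0,0],0]]}}

```text
time: 7.8
tool_pos: [438.7, -397.4, 103.2]
tcp_rot: [-180.0, 0.0, -48.8]
ft_force: [-0.7, 0.3, -0.2]
finger_gap: -0.2
grip_force: 0.0
```

```bash
cat > plan.py <<'E'
from h import *
import sys
s=sense(); p=s["tool_pos"].copy(); y=np.radians(s["tcp_rot"][2]); print(s["time"],p.round(1),s["tcp_rot"].round(1),s["joint_pos"].round(0),s["ft_force"].round(1))
X=np.array([np.cos(y),np.sin(y)]);Y=np.array([np.sin(y),-np.cos(y)])
for a in sys.argv[1:]:
    q=np.array([float(v) for v in a.split(",")]); v=q-p[:2]; print(q,"tool",(v@X).round(1),(v@Y).round(1)); p[:2]=q
h=np.array([573,-181])
for th in (0.7,0.9,1.1,1.3,1.5,1.65):
    a=np.radians(-81.5)-th; d=np.array([np.cos(a),np.sin(a)]);n=np.array([-d[1],d[0]])
    q=h+115*d+23*n; v=q-p[:2]; print(th,q.round(),"tool",(v@X).round(1),(v@Y).round(1)); p[:2]=q
E
python3 plan.py 475,-410 565,-400 565,-325 548,-299
```

```text
7.8 [ 438.7 -397.4  103.2] [-180.     0.   -48.8] [-47.  12.  94.   0.  74.  92.] [-0.7  0.3 -0.2]
[ 475. -410.] tool 33.4 -19.0
[ 565. -400.] tool 51.8 -74.3
[ 565. -325.] tool -56.4 -49.4
[ 548. -299.] tool -30.8 -4.4
0.7 [ 532. -291.] tool -16.4 6.5
0.9 [ 511. -281.] tool -21.6 9.0
1.1 [ 493. -266.] tool -23.0 4.6
1.3 [ 477. -249.] tool -23.4 -0.1
1.5 [ 466. -228.] tool -22.9 -4.7
1.65 [ 460. -212.] tool -16.3 -6.5
```

{"op": "play_rows", "data": {"increments": [[-1,[33.4,-19,0],0],[-1,[17.3,-24.8,0],0],[-1,[17.3,-24.8,0],0],[-1,[17.3,-24.8,0],0],[-1,[0,0,0],0],[-1,[-18.8,-16.5,0],0],[-1,[-18.8,-16.5,0],0],[-1,[-18.8,-16.5,0],0],[-1,[-15.4,-2.2,0],0],[-1,[-15.4,-2.2,0],0],[-1,[0,0,0],0],[-1,[0,0,0],0]]}}

```text
time: 8.8
tool_pos: [548.4, -299.2, 103.4]
tcp_rot: [180.0, -0.0, -48.8]
ft_force: [-0.0, -0.5, -0.0]
finger_gap: 0.1
grip_force: 0.0
```

```bash
python3 plan.py | head -3; python3 - <<'E'
from h import *
t=snapshot("top");w=snapshot("wrist")
cv2.imwrite("pics/t4.png",np.hstack([cv2.resize(t["color"][100:260,260:460],(400,320)),cv2.resize(w["color"],(400,320))])[:,:,::-1])
E
```

```text
8.8 [ 548.4 -299.2  103.4] [180.   -0.  -48.8] [-33.  16.  89.  -0.  75. 105.] [-0.  -0.5 -0. ]
0.7 [ 532. -291.] tool -16.7 6.7
0.9 [ 511. -281.] tool -21.6 9.1
```

View pics/t4.png

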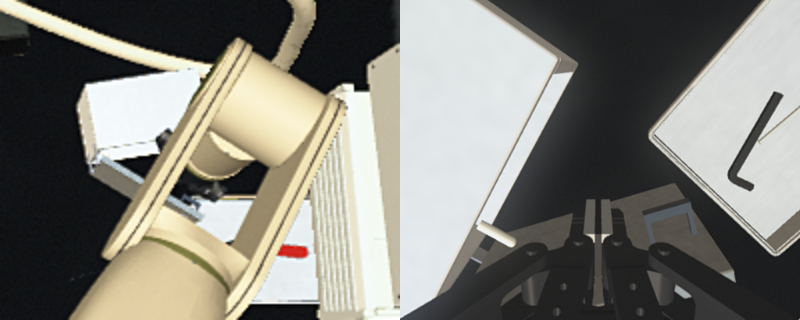

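The finger is behind the door's inner face at (598,210) in the picture. The bracket is to its right at (670,220) and the cabinet front is clear. I'll push along the arc.

{"op": "play_rows", "data": {"increments": [[-1,[-8.3,3.3,0],0],[-1,[-8.3,3.3,0],0],[-1,[-7.2,3,0],0],[-1,[-7.2,3,0],0],[-1,[-7.2,3,0],0],[-1,[-7.7,1.5,0],0],[-1,[-7.7,1.5,0],0],[-1,[-7.7,1.5,0],0],[-1,[-7.8,0,0],0],[-1,[-7.8,0,0],0],[-1,[-7.8,0,0],0],[-1,[0,0,0],0]]}}

```text
time: 9.9
tool_pos: [476.6, -247.4, 103.1]
tcp_rot: [180.0, 0.1, -49.0]
ft_force: [0.5, 0.3, -0.2]
finger_gap: 0.3
grip_force: 0.0
```

```bash
python3 plan.py 477,-249
```

```text
9.9 [ 476.6 -247.4  103.1] [ 1.8e+02  1.0e-01 -4.9e+01] [-33.   4. 103.   0.  73. 106.] [ 0.5  0.3 -0.2]
[ 477. -249.] tool 1.5 0.8
0.7 [ 532. -291.] tool 68.0 -14.2
0.9 [ 511. -281.] tool -21.6 9.1
1.1 [ 493. -266.] tool -22.9 4.7
1.3 [ 477. -249.] tool -23.4 0.0
1.5 [ 466. -228.] tool -23.0 -4.6
1.65 [ 460. -212.] tool -16.4 -6.4
```

Continuing to about 1.65 rad, then stopping gently.

{"op": "play_rows", "data": {"increments": [[-1,[-7.7,-1.5,0],0],[-1,[-7.7,-1.5,0],0],[-1,[-7.7,-1.5,0],0],[-1,[-5.4,-2.1,0],0],[-1,[-5.4,-2.1,0],0],[-1,[-4,-1.6,0],0],[-1,[-1,-0.4,0],0],[-1,[0,0,0],0]]}}

```text
time: 10.57
tool_pos: [460.1, -211.9, 103.3]
tcp_rot: [180.0, 0.0, -49.0]
ft_force: [1.1, 0.5, 0.2]
finger_gap: 0.1
grip_force: 0.0
```

```bash
python3 plan.py |head -1; python3 - <<'E'
from h import *
t=snapshot("top");w=snapshot("wrist")
cv2.imwrite("pics/t5.png",np.hstack([cv2.resize(t["color"][100:260,260:460],(400,320)),cv2.resize(w["color"],(400,320))])[:,:,::-1])
for n,p in (("w",w),("t",t)):
  for q in ("wide_push",): print(n,q,[(W(p,d["xyz"]).tolist(),round(d["p"],2)) for d in pinpoint(q,p)[:2]])
E
```

```text
10.5667 [ 460.1 -211.9  103.3] [180.   0. -49.] [-31.  -1. 108.   0.  73. 108.] [1.1 0.5 0.2]
w wide_push []
t wide_push [([419.9, -197.0, 97.7], 0.57)]
```

View pics/t5.png

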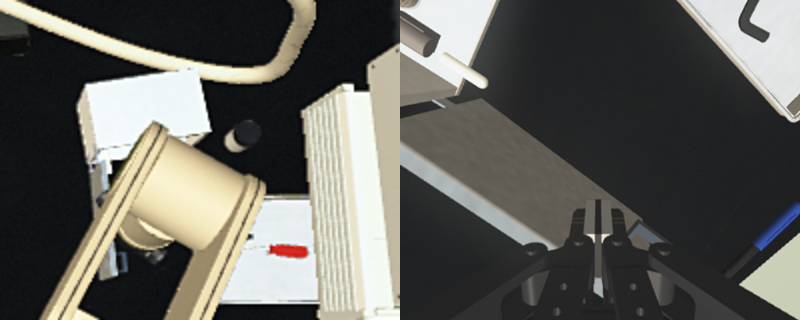

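The door is at about 1.61 rad, with the mark at (420,-197). I'll nudge it slightly further, then withdraw away from the door and up.

{"op": "play_rows", "data": {"increments": [[-1,[-1.9,-1.6,0],0],[-1,[-1.5,-1.3,0],0],[-1,[-0.4,-0.4,0],0],[-1,[0,0,0],0],[-1,[8,6,0],0],[-1,[16,12,0],0],[-1,[20,15,0],0],[-1,[20,15,0],0],[-1,[0,0,-30],0],[-1,[0,0,-35],0],[-1,[0,0,-35],0],[-1,[0,0,-30],0]]}}

```text
time: 11.77
tool_pos: [465.9, -288.2, 235.5]
tcp_rot: [-180.0, -0.1, -49.0]
ft_force: [0.5, -0.2, 0.5]
finger_gap: -0.5
grip_force: 0.0
```

{"op": "play_rows", "data": {"increments": [[-1,[20,15,0],0],[-1,[20,15,0],0],[-1,[20,15,0],0],[-1,[0,0,0],0],[-1,[0,0,0],0]]}}

```text
time: 12.18
tool_pos: [470.8, -363.5, 232.8]
tcp_rot: [180.0, 0.0, -49.1]
ft_force: [0.5, 0.2, -0.3]
finger_gap: 0.1
grip_force: 0.0
```

```bash
python3 plan.py |head -1; python3 - <<'E'
from h import *
t=snapshot("top");s=snapshot("side")
cv2.imwrite("pics/t6.png",np.hstack([cv2.resize(t["color"][100:300,110:460],(420,320)),cv2.resize(s["color"][130:330,120:400],(380,320))])[:,:,::-1])
for n,p in (("s",s),("t",t)):
  for q in ("wide_push","wide_hinge","narrow_cabinet","canister","vial_b"): print(n,q,[(W(p,d["xyz"]).tolist(),round(d["p"],2)) for d in pinpoint(q,p)[:2]])
E
```

```text
12.1833 [ 470.8 -363.5  232.8] [180.    0.  -49.1] [-43.   7.  86.  -0.  87.  97.] [ 0.5  0.2 -0.3]
s wide_push [([417.9, -184.0, 94.1], 0.95)]
s wide_hinge [([577.3, -186.3, 71.3], 0.82)]
s narrow_cabinet [([610.3, 192.6, 3.9], 0.76)]
s canister []
s vial_b [([372.1, 52.3, -2.1], 0.6), ([368.2, -0.7, -1.0], 0.53)]
t wide_push [([416.3, -189.4, 99.4], 0.6), ([364.3, -3.8, 2.0], 0.38)]
t wide_hinge [([570.1, -183.1, 71.8], 0.69)]
t narrow_cabinet [([613.1, 191.6, 5.6], 0.92), ([659.1, -11.9, 1.1], 0.58)]
t canister [([630.1, -435.1, 3.6], 0.62), ([456.9, 23.3, -1.2], 0.42)]
t vial_b [([372.1, 48.5, -0.6], 0.61), ([364.3, -4.5, 0.0], 0.59)]
```

View pics/t6.png

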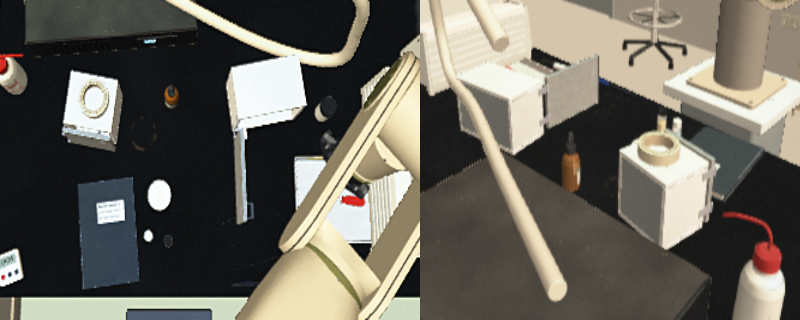

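Both views show the wide door standing about square or slightly beyond (door line from (240,125) to (242,222) in the top crop). The narrow cabinet is shut, the loose things haven't moved, and the arm touches nothing.

```bash
python3 -c "
from bench import *
print(hand_in())"
```

```text
the job is handed in; nothing more can be done
None
```

The wide cabinet's door was pressed until its catch let go, sprang ajar by itself, and was pushed by fingertip to about 96° open; in the last pictures the narrow cabinet was still shut and the loose things looked unmoved, and I handed the job in at about 12 s.

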